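# Tamp the glue chunks level and shut the glue pot

### The arm

A 7-joint arm with a two-finger parallel gripper is mounted at the origin on the work surface. World frame = base frame: x ahead of the robot, y to its left, z up, the work surface at z = 0. Lengths are in m, angles in rad, forces in N, time in s.
With the tool pointing down it reaches from about 0.4 to 0.875 m from the base axis. Payload 19.3 kg.
Tool frame: the origin (TCP) lies between the finger pads; the fingertips stand 19 mm ahead of it and the grasp point (between the pads) is the TCP (robot.tips_ahead is the y of the fingertips in the tool frame, in m); y points along the fingers, x is the direction in which the jaws open and shut, and the axes are right-handed (so a half turn about y gives the same grasp; the last joint's range is limited). The gripper opens to 85 mm and grips with 20 to 120 N. Pads are 22 mm wide; open, the fingers measure 114 mm over their backs; the gripper's body (76 mm by 85 mm) begins 54 mm behind the grasp point. The pads swing forward as they close: fully open they stand 13 mm farther back than shut.
Start: joints at [-1.357, 0.521, -0.036, 1.599, 0.021, 1.021, -0.113], TCP at [0.175, 0.6, 0.25] pointing down, gripper open.
Joint ranges: [-2.91, 2.91], [-0.3, 2.13], [-1.5, 1.42], [0.17, 2.43], [-1.26, 4.41], [0.16, 1.93], [-2.52, 2.52]. Speed limits (rad/s): [1.89, 1.89, 2.39, 2.39, 3.01, 3.01, 3.01].

### API

Orientations are given as a 3x3 rotation matrix whose columns are the frame's x, y, z axes.
In Python, from cell import robot gives the robot as it stands.
- The arm moves only by the shell command python3 -m crank 'ROWS' [FORCE]. ROWS is JSON, one flat list of numbers, 5 for each row, row after row: the closure in counts, from 0 (fully open) to 255 (shut), then the shift along the tool's x, y, z in cm, then the turn about the tool's y in degrees. A call has 1 to 20 rows; each row shifts and turns the pose as measured when the row begins, along the tool's axes as they then stand; what a row does not reach is not made up. A row lasts 1/10 s, in which the tool goes at most 50 mm and 8.59 degrees, less where a joint would pass 70% of its speed; a pose out of reach is approached as far as the arm can. A call is refused whole if a number of a shift passes 5 or a number of a turn 8.59, either way. A call with a gripper value outside its range is refused whole. The fingers move at their own pace and stop on an object; FORCE is the grip in N (left out, the last holds). Time passes only in rows, so rows that do not move let the fingers close. It gives the time, the measured TCP pose, the force and the opening at its end, in the units of the state.
- robot.read_state(): the state, without advancing time (a new reading comes with each control period).
- robot.camera(name): name is "scene" or "top" or "wrist"; returns a dict with "img" (400x640x3 uint8, blue, green, red), "K" (3x3 intrinsics, pixels), "rvec" (rotation vector, rad) and "tvec" (3), from world to camera coordinates, as OpenCV has them; the wrist camera has in their place "tool_from_camera" (4x4, takes a point from camera to tool coordinates, whose origin is the TCP and whose axes are the tool frame's). Camera axes: x right, y down, z forward; pixel columns grow to the right and rows downward; lengths in m; the calibration is good to about 2 mm. A picture is of the moment at which its call begins: read the wrist's pose just before it. There is no depth.
- robot.close_job(): hands the job in, once; it reports no verdict.
The state is a dict: "clock": time; "joint_pos": joint angles; "qd": joint speeds; "tau": joint torques, N m; "tool_pos": TCP position; "ee_rot": TCP orientation; "contact_force": force on the tool from outside, world axes, zero at the start; "moment": the same for the moment, N m; "width": finger opening in m.
Only numpy, scipy, OpenCV 4.12 (cv2) and the standard library are available. Lean on these libraries where they do the work, as an engineer would, in place of code of your own. Each camera call takes 0.05 s, during which the arm holds its last target.

### The job

The glue pot has been topped up with cold glue chunks and some of them stand proud: with the lid still open, press them down with the hand tamper until all the chunks lie level on the bottom of the tank. Then stand the tamper back upright on its drip tray and close the pot's lid fully. Touch the chunks only with the tamper, and leave the other things on the bench where they are.

Things in the scene. Friction and masses are not known exactly. Their poses are not given: they have to be found in the camera images.
- gluepot: Bench glue pot, fixed: grey insulated steel box 232 (its x) x 152 (y) x 110 mm high with an open rectangular tank, 156 (x) x 82 (y) mm inside, in the middle of its top. Origin: centre of its underside, on the bench; z up. The steel rim round the tank is at z = 110 mm. Control panel on its -y side, lid hinge on its +y side.
- tank_floor (a point): Centre of the tank's floor, which is the flat surface of old hard glue: z = 70 mm in the pot's frame, 40 mm below the rim. Axes as the pot's.
- pot_lid (a joint): The pot's steel lid: angle in rad, 0 = shut flat on the rim, 1.65 to 1.85 at the start = open, just past upright and leaning outwards (stop at 1.95). The hinge is stiff: the lid stays at any angle where it is left and must be pushed all the way down, with 1 to 4 N near its free edge.
- lid_hinge (a point): Middle of the lid's hinge line, which runs along the pot's x (y = +62 mm, z = 111 mm in the pot's frame); axes as the pot's, not turning with the lid. The lid is a sheet 180 mm (x) x 112 mm, 4 mm thick; shut, it reaches from here towards the pot's -y.
- lid_front (a point): End of the black grip tab in the middle of the lid's free edge, 134 mm from the hinge line. The tab is 70 mm wide (pot's x), 8 mm thick and stands 22 mm past the sheet.
- tamper_grip (a point): Hand tamper, 0.3 to 0.4 kg, standing upright on the drip tray: a round flat steel plate 64 mm across and 8 mm thick below, a 14 mm stem, and on top an upright wooden grip block 36 (its x) x 26 (its y) x 74 mm. The point is the centre of the wooden block: 85 mm above the plate's flat underside, 37 mm below the top of the block; its z axis is up along the stem.
- tray: Flat steel drip tray for the glue tools, fixed, 190 (x) x 140 (y) mm with a lip 10 mm high and 2 mm thick. Origin: centre of its underside; its floor is 2 mm above that.
- chunk0 (a point): Centre of one of eight like loose chunks of hard, waxy, cold glue, 25 g: a six-sided bar 34 (its x) x 35 (its y) x 29.5 mm high, lying on a flat. On the tank's floor its centre is 85 mm over the bench, its top 11 mm below the rim. Two ride 13 to 19 mm higher, wedged between neighbours' slanting sides; pressed straight down with some newtons they part them and drop level.
- chunk1 (a point): Centre of another chunk like chunk0.
- chunk2 (a point): Centre of another chunk like chunk0.
- chunk3 (a point): Centre of another chunk like chunk0.
- chunk4 (a point): Centre of another chunk like chunk0.
- chunk5 (a point): Centre of another chunk like chunk0.
- chunk6 (a point): Centre of another chunk like chunk0.
- chunk7 (a point): Centre of another chunk like chunk0.
- banding_roll: Roll of oak edge banding, a ring 92 mm across, 22 mm high; origin under its centre. A bystander.
- wood_glue: White wood-glue bottle, 62 mm across, 190 mm high; origin under its centre. A bystander.
- sanding_block: Cork sanding block 115 x 62 x 30 mm; origin under its centre. A bystander.
- scraper: Glue scraper (flat blade with a handle) lying at the right of the bench. A bystander.
- veneer_roller: Veneer hand roller with a wooden handle, lying on its side, 200 mm long. A bystander.
Mind the look-alikes: they are no part of the job. There is more than one size of the part that bears tamper_grip; the job needs the middle-sized.

How it is judged:
By the outcome, as a careful person would: the job done as asked, in the order asked, and still so for the second after the job is handed in, with the robot touching nothing.
It also fails if it takes over 72 s, if anything falls off the work surface, if the arm or the gripper's body presses on something with over 40 N, if the wrist force passes 120 N, or if a joint passes its speed limit or range.

## Working session

There is one attempt and no reset: what is moved stays moved. The work goes in short steps, Python scripts to look and compute and a shell command to move; the robot and the scene stay as the last step left them, time stands still between calls to the robot, and variables do not carry over. Pictures are saved under pics/ and viewed, and the job is handed in when it is done.

```bash
ls; mkdir -p pics
cat > h.py <<'E'
import numpy as np, cv2
from cell import robot
def cam(n):
    c=robot.camera(n); return c
def P(c):
    R,_=cv2.Rodrigues(np.array(c["rvec"],float)); return np.array(c["K"]),R,np.array(c["tvec"],float).reshape(3)
def ray(c,u,v,st=None):
    if "rvec" in c:
        K,R,t=P(c); o=-R.T@t; d=R.T@np.linalg.solve(K,[u,v,1])
    else:
        T=np.array(c["tool_from_camera"]);K=np.array(c["K"]);Rw=np.array(st["ee_rot"]);p=np.array(st["tool_pos"])
        o=Rw@T[:3,3]+p; d=Rw@T[:3,:3]@np.linalg.solve(K,[u,v,1])
    return o,d
def atz(c,u,v,z,st=None):
    o,d=ray(c,u,v,st); return o+d*(z-o[2])/d[2]
def proj(c,X,st=None):
    X=np.atleast_2d(X).astype(float)
    if "rvec" in c:
        K,R,t=P(c); q=(R@X.T).T+t
    else:
        T=np.array(c["tool_from_camera"]);K=np.array(c["K"]);Rw=np.array(st["ee_rot"]);p=np.array(st["tool_pos"])
        q=(X-p)@Rw; q=(q-T[:3,3])@T[:3,:3]
    q=q@K.T; return q[:,:2]/q[:,2:]
import pickle
E
python3 - <<'E'
from h import *
st=robot.read_state(); print({k:np.round(v,3).tolist() for k,v in st.items()}, robot.tips_ahead)
D={'st':st}
for n in("scene","top","wrist"):
    c=robot.camera(n);D[n]=c;cv2.imwrite(f"pics/{n}0.png",c["img"])
    if "rvec" in c: K,R,t=P(c);print(n,-R.T@t,K[0,0])
pickle.dump(D,open('d0.pkl','wb'))
E
```

```text
pics
{'clock': 0.0, 'joint_pos': [-1.357, 0.522, -0.036, 1.6, 0.021, 1.021, -0.113], 'qd': [0.001, 0.001, -0.001, 0.001, -0.001, -0.001, 0.0], 'tau': [0.001, -92.71, 1.98, -36.992, 0.018, 0.008, 0.0], 'tool_pos': [0.175, 0.6, 0.25], 'ee_rot': [[0.28, -0.0, -0.96], [0.96, -0.001, 0.28], [-0.001, -1.0, -0.0]], 'contact_force': [-0.22, 0.003, -0.363], 'moment': [0.012, -0.016, 0.02], 'width': 0.085} 0.019
scene [ 1.26719605 -0.44947895  0.87961322] 428.25649293254344
top [ 0.38011787 -0.12789616  1.32400667] 518.1741882848173
```

View pics/scene0.png

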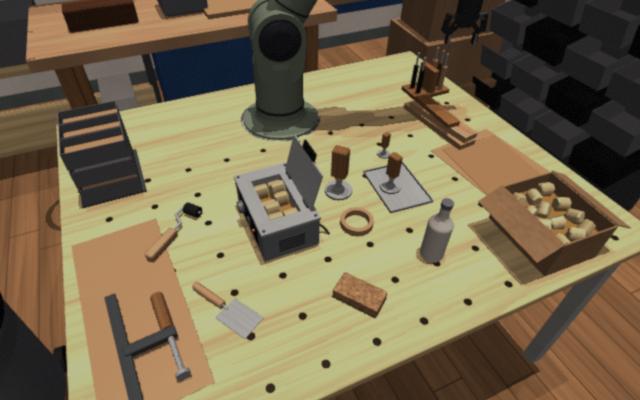

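View pics/top0.png

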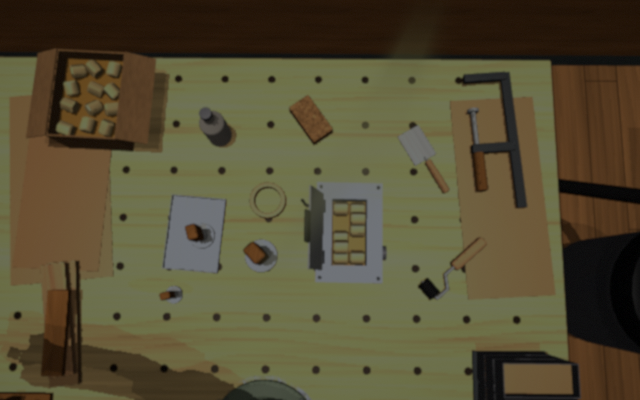

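View pics/wrist0.png

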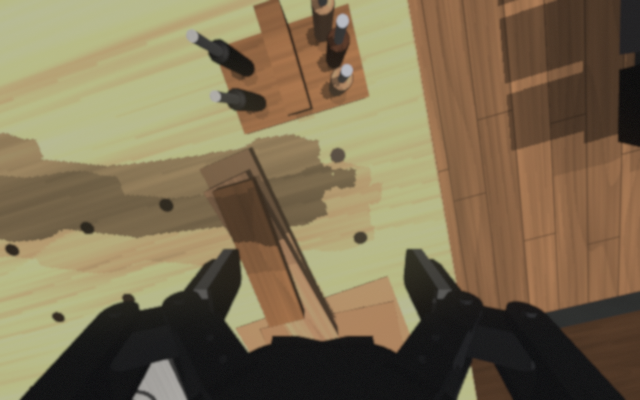

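Run:
```python
from h import *
D=pickle.load(open('d0.pkl','rb'))
s=D['scene']['img'];t=D['top']['img']
cv2.imwrite('pics/a.png',cv2.resize(s[120:270,220:450],None,fx=3.4,fy=3.4,interpolation=2))
t=cv2.convertScaleAbs(t,alpha=1.6)
cv2.imwrite('pics/b.png',cv2.resize(t[170:310,150:400],None,fx=3.2,fy=3.2,interpolation=2))
c=D['top']
print(proj(c,[[.175,.6,.25],[0,0,0]]))
for n,u,v,z in [('traytip',206,235,.0),('roll',268,201,.02),('big',260,256,0),('small',174,296,0)]: print(n,atz(c,u,v,z))
```

```text
[[-46.63754464 380.46729875]
 [263.93074281 437.92119933]]
traytip [0.49120293 0.15944424 0.        ]
roll [5.77396132e-01 3.97815592e-04 2.00000000e-02]
big [0.43866517 0.01975851 0.        ]
small [0.33668181 0.23421802 0.        ]
```

View pics/a.png

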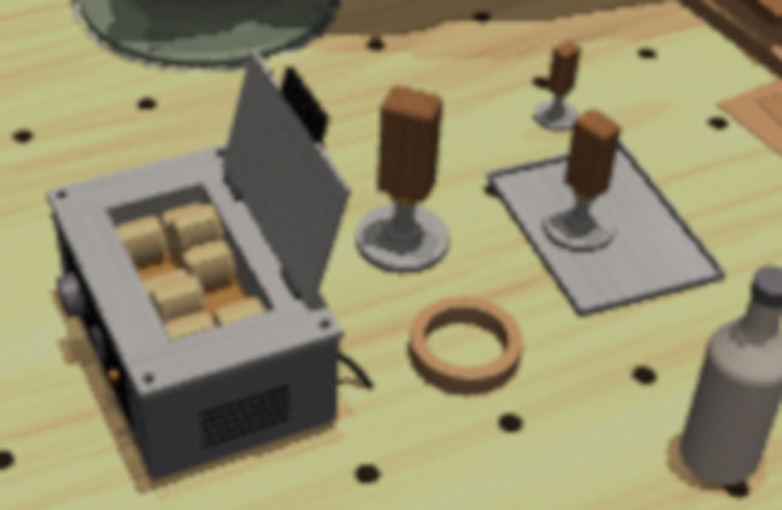

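View pics/b.png

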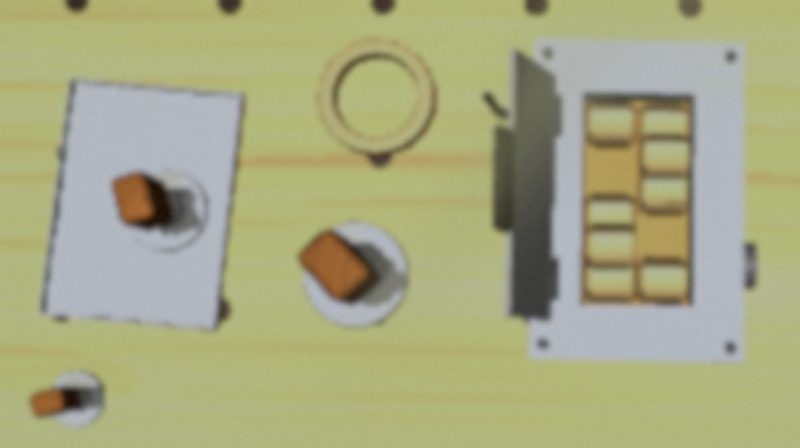

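```bash
cat >> h.py <<'E'
def go(target,yaw=None):
    "print tool-frame cm to target and degrees turn (yaw of tool x, deg)"
    st=robot.read_state();R=np.array(st["ee_rot"]);p=np.array(st["tool_pos"])
    d=(np.array(target)-p)@R*100
    y0=np.degrees(np.arctan2(R[1,0],R[0,0]))
    print("pos",p.round(4),"yaw",y0.round(2),"d cm",d.round(2),"n",np.abs(d).max()/5)
    print('R',R.round(3).tolist(),'F',np.round(st['contact_force'],1),'w',round(st['width'],4),'t',round(st['clock'],2))
    if yaw is not None: print("turn about tool y:",-(yaw-y0))
E
python3 - <<'E'
from h import *
D=pickle.load(open('d0.pkl','rb'))
print(np.round(D['wrist']['tool_from_camera'],3),D['wrist']['K'])
c=D['top']
for u,v in [(530,38),(745,42),(745,360),(528,358)]: print(atz(c,150+u/3.2,170+v/3.2,.11))
for u,v in [(75,80),(244,93),(218,330),(42,312)]: print('tray',atz(c,150+u/3.2,170+v/3.2,.01))
for u,v in [(168,211)]: print('plate',atz(c,150+u/3.2,170+v/3.2,.01))
for u,v in [(112,180),(150,172),(163,215),(125,222)]: print('top',atz(c,150+u/3.2,170+v/3.2,.124))
go([.49,.16,.3])
E
```

```text
[[ 1.     0.    -0.     0.001]
 [ 0.    -0.296  0.955 -0.123]
 [ 0.    -0.955 -0.296  0.076]
 [ 0.     0.     0.     1.   ]] [[279.83083854   0.         322.12067915]
 [  0.         279.83083854 198.98061389]
 [  0.           0.           1.        ]]
[ 0.61066108 -0.12101429  0.11      ]
[ 0.60872312 -0.28096485  0.11      ]
[ 0.37486768 -0.27832455  0.11      ]
[ 0.37508029 -0.12136497  0.11      ]
tray [0.59282    0.24511479 0.01      ]
tray [0.58319217 0.10877315 0.01      ]
tray [0.39453631 0.12303614 0.01      ]
tray [0.40752121 0.26230118 0.01      ]
plate [0.48791166 0.16608941 0.01      ]
top [0.50084686 0.18227085 0.124     ]
top [0.50689515 0.15482876 0.124     ]
top [0.47562827 0.14409947 0.124     ]
top [0.47034676 0.17147419 0.124     ]
pos [0.175  0.5998 0.2499] yaw 73.74 d cm [-33.4   -4.98 -42.56] n 8.511523109882285
R [[0.28, -0.0, -0.96], [0.96, -0.001, 0.28], [-0.001, -1.0, -0.0]] F [-0.7 -1.3 -0.2] w 0.0852 t 0.15
```

```bash
python3 -m crank '[0,-3.5,-0.6,-4.2,0, 0,-3.5,-0.6,-4.2,0, 0,-3.5,-0.6,-4.2,0, 0,-3.5,-0.6,-4.2,0, 0,-3.5,-0.6,-4.2,0, 0,-3.5,-0.6,-4.2,0, 0,-3.5,-0.6,-4.2,0, 0,-3.5,-0.6,-4.2,0, 0,-2.5,0,-3,0, 0,0,0,0,-8.5, 0,0,0,0,-8.5, 0,0,0,0,-8.5, 0,0,0,0,-8]' 60
python3 - <<'E'
from h import *
go([.488,.165,.28],107)
st=robot.read_state();c=robot.camera("wrist");pickle.dump((st,c),open('w1.pkl','wb'));cv2.imwrite('pics/w1.png',c['img'])
E
```

```text
clock: 1.45
tool_pos: [0.4233, 0.2261, 0.2926]
ee_rot: [[-0.311, -0.001, -0.951], [0.951, -0.003, -0.311], [-0.003, -1.0, 0.002]]
contact_force: [-0.7, 0.2, 0.0]
width: 0.0856
pos [0.4233 0.2261 0.2926] yaw 108.1 d cm [-7.82  1.27 -4.25] n 1.5637204310118336
R [[-0.311, -0.001, -0.951], [0.951, -0.003, -0.311], [-0.003, -1.0, 0.002]] F [-0.7  0.2  0. ] w 0.0856 t 1.45
turn about tool y: 1.101401578393876
```

View pics/w1.png

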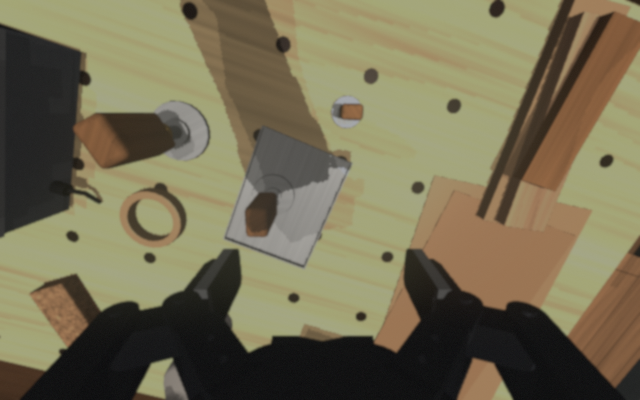

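```bash
python3 -m crank '[0,-3.9,1.5,-2.1,0.6, 0,-3.9,1.8,-2.1,0.5, 0,0,1.8,0,0, 0,0,0,0,0]'
python3 - <<'E'
from h import *
go([.488,.165,.24],107)
st=robot.read_state();c=robot.camera("wrist");pickle.dump((st,c),open('w2.pkl','wb'));cv2.imwrite('pics/w2.png',cv2.resize(c['img'][60:260,200:440],None,fx=3,fy=3,interpolation=2))
E
```

```text
clock: 1.9
tool_pos: [0.4898, 0.1639, 0.2404]
ee_rot: [[-0.294, -0.0, -0.956], [0.956, -0.002, -0.294], [-0.002, -1.0, 0.001]]
contact_force: [-0.8, -0.2, -0.1]
width: 0.0848
pos [0.4898 0.1639 0.2404] yaw 107.08 d cm [0.16 0.04 0.14] n 0.032649388559135836
R [[-0.294, -0.0, -0.956], [0.956, -0.002, -0.294], [-0.002, -1.0, 0.001]] F [-0.8 -0.2 -0.1] w 0.0848 t 1.9
turn about tool y: 0.07717154208685884
```

View pics/w2.png

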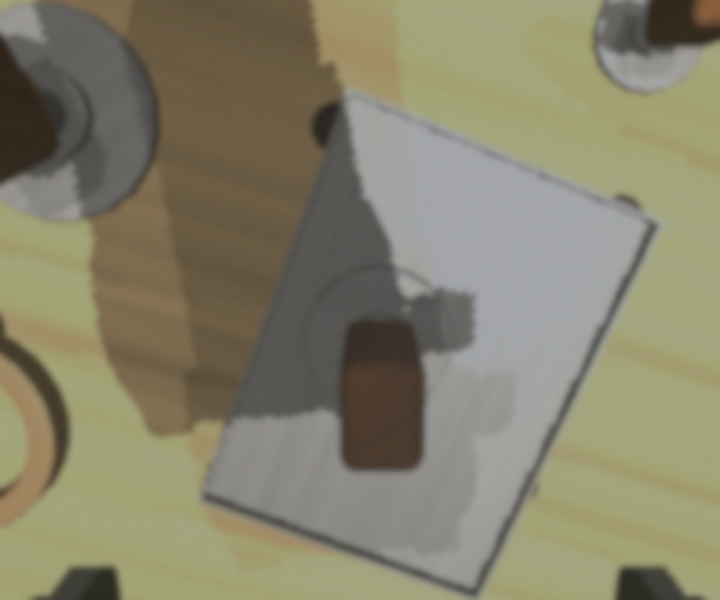

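Run:
```python
from h import *
st,c=pickle.load(open('w2.pkl','rb'))
f=lambda u,v,z:atz(c,200+u/3,60+v/3,z,st)
a=f(381.5,415,.124);print(a, np.linalg.norm(f(341,415,.124)-f(422,415,.124)), np.linalg.norm(f(381,360,.124)-f(381,470,.124)))
print('plate c',f(378,335,.01), np.linalg.norm(f(303,335,.01)-f(453,335,.01)))
for p in [(346,92),(658,225),(475,593),(203,497)]: print('tray',f(*p,.012))
go([a[0],a[1],.087],107)
```

```text
[0.48685476 0.16828334 0.124     ] 0.024195132947386223 0.034375838335433256
plate c [0.48587926 0.16822917 0.01      ] 0.0642204309011497
tray [0.39684277 0.1273175  0.012     ]
tray [0.40810785 0.264028   0.012     ]
tray [0.58941652 0.2481067  0.012     ]
tray [0.57978194 0.11462068 0.012     ]
pos [0.4904 0.1639 0.2417] yaw 107.08 d cm [ 0.56 15.46  0.22] n 3.092905652879076
R [[-0.294, 0.001, -0.956], [0.956, -0.002, -0.294], [-0.002, -1.0, -0.001]] F [-0.3 -1.4  0.5] w 0.0857 t 1.95
turn about tool y: 0.08210048194379738
```

```bash
python3 -m crank '[0,0.3,4,0.1,0, 0,0.26,4,0.1,0, 0,0,3,0,0, 0,0,2.5,0,0, 0,0,1.6,0,0, 0,0,0,0,0]'
python3 - <<'E'
from h import *
go([.4863,.1683,.0875],107)
E
```

```text
clock: 2.55
tool_pos: [0.4888, 0.1747, 0.0925]
ee_rot: [[-0.29, 0.01, -0.957], [0.957, 0.004, -0.29], [0.001, -1.0, -0.01]]
contact_force: [-0.1, 0.8, 0.8]
width: 0.0855
pos [0.4888 0.1747 0.0925] yaw 106.88 d cm [-0.54  0.5   0.43] n 0.10817257265814732
R [[-0.29, 0.01, -0.957], [0.957, 0.004, -0.29], [0.001, -1.0, -0.01]] F [-0.1  0.8  0.8] w 0.0855 t 2.55
turn about tool y: -0.12229576962037925
```

```bash
python3 -m crank '[0,-0.3,0.25,0.2,0, 0,-0.3,0.2,0.2,0, 0,0,0,0,0]'
python3 - <<'E'
from h import *
go([.4863,.1683,.0875],107)
E
```

```text
clock: 2.85
tool_pos: [0.4876, 0.1688, 0.091]
ee_rot: [[-0.29, 0.013, -0.957], [0.957, 0.005, -0.29], [0.001, -1.0, -0.014]]
contact_force: [0.4, 0.6, -0.1]
width: 0.0854
pos [0.4876 0.1688 0.091 ] yaw 106.88 d cm [-0.02  0.34  0.14] n 0.06875104231527146
R [[-0.29, 0.013, -0.957], [0.957, 0.005, -0.29], [0.001, -1.0, -0.014]] F [ 0.4  0.6 -0.1] w 0.0854 t 2.85
turn about tool y: -0.12495876897092728
```

```bash
python3 -m crank '[255,0,0,0.12,0, 255,0,0,0,0, 255,0,0,0,0, 255,0,0,0,0, 255,0,0,0,0,255,0,0,0,0]' 110
python3 - <<'E'
from h import *
go([.4863,.1683,.0875],107)
E
```

```text
clock: 3.45
tool_pos: [0.4872, 0.1689, 0.0929]
ee_rot: [[-0.29, 0.015, -0.957], [0.957, 0.007, -0.29], [0.002, -1.0, -0.017]]
contact_force: [-0.9, -0.0, -0.5]
width: 0.0249
pos [0.4872 0.1689 0.0929] yaw 106.84 d cm [-0.03  0.54  0.11] n 0.10804776285718991
R [[-0.29, 0.015, -0.957], [0.957, 0.007, -0.29], [0.002, -1.0, -0.017]] F [-0.9 -0.  -0.5] w 0.0249 t 3.45
turn about tool y: -0.1616832241665378
```

```bash
python3 -m crank '[255,0,-1,0,0, 255,0,-3,0,0, 255,0,-4.5,0,0, 255,0,-4.5,0,0, 255,0,-4.5,0,0, 255,0,-4.5,0,0, 255,0,-4.5,0,0, 255,0,-3,0,0, 255,0,0,0,0]'
python3 - <<'E'
from h import *
go([.4925,-.2005,.37],90)
c=robot.camera("wrist");cv2.imwrite('pics/w3.png',c['img'])
E
```

```text
clock: 4.35
tool_pos: [0.4795, 0.165, 0.4037]
ee_rot: [[-0.289, 0.012, -0.957], [0.957, 0.005, -0.289], [0.002, -1.0, -0.013]]
contact_force: [0.6, -0.9, -3.4]
width: 0.0251
pos [0.4795 0.165  0.4037] yaw 106.81 d cm [-35.37   3.19   9.36] n 7.074144649141348
R [[-0.289, 0.012, -0.957], [0.957, 0.005, -0.289], [0.002, -1.0, -0.013]] F [ 0.6 -0.9 -3.4] w 0.0251 t 4.35
turn about tool y: 16.807611571365086
```

View pics/w3.png

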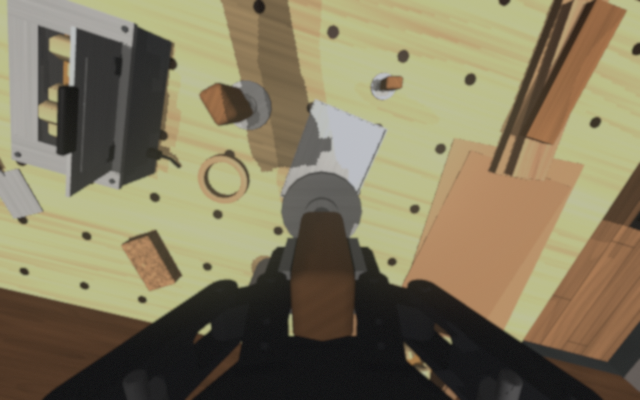

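```bash
python3 -m crank '[255,-1,0,0,8.4, 255,-3,0,0,8.4, 255,-4.5,0,0,0, 255,-4.5,0,0,0, 255,-4.5,0,0,0, 255,-4.5,0,0,0, 255,-4.5,0,0,0, 255,-4.5,0,0,0, 255,-3,0,0,0, 255,-2,0,0,0, 255,0,0,0,0]'
python3 - <<'E'
from h import *
go([.4925,-.2005,.30],90)
c=robot.camera("wrist");cv2.imwrite('pics/w4.png',c['img'])
c=robot.camera("top");cv2.imwrite('pics/t4.png',cv2.convertScaleAbs(cv2.resize(c['img'][150:330,250:450],None,fx=3.5,fy=3.5,interpolation=2),alpha=1.6))
E
```

```text
clock: 5.5
tool_pos: [0.4746, -0.2076, 0.388]
ee_rot: [[0.011, -0.011, -1.0], [1.0, 0.003, 0.01], [0.003, -1.0, 0.011]]
contact_force: [-0.2, 0.2, -2.2]
width: 0.0251
pos [ 0.4746 -0.2076  0.388 ] yaw 89.4 d cm [ 0.7   8.78 -1.88] n 1.7555030327086965
R [[0.011, -0.011, -1.0], [1.0, 0.003, 0.01], [0.003, -1.0, 0.011]] F [-0.2  0.2 -2.2] w 0.0251 t 5.5
turn about tool y: -0.6033925149861403
```

View pics/w4.png

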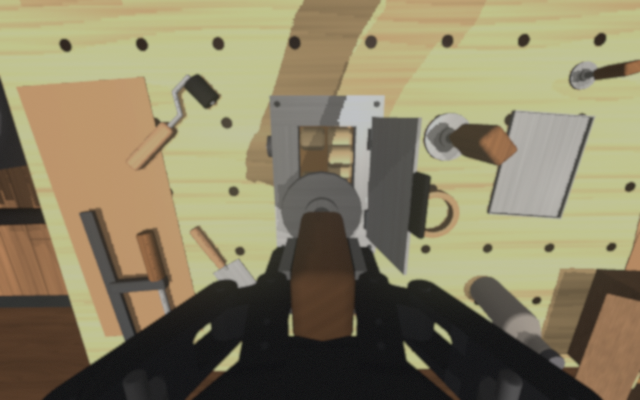

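View pics/t4.png

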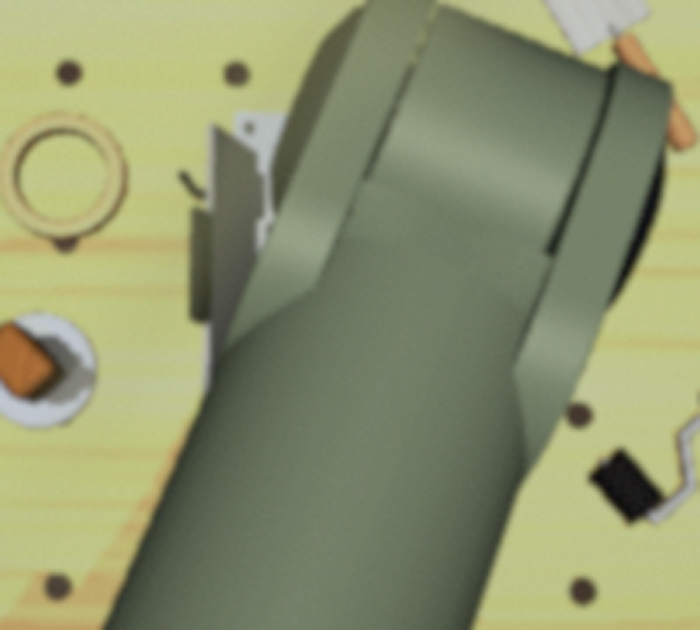

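Run:
```python
from h import *
D=pickle.load(open('d0.pkl','rb'))
s=D['scene'];t=D['top']
a=cv2.resize(s['img'][170:230,240:320],None,fx=9,fy=9,interpolation=2)
b=cv2.convertScaleAbs(cv2.resize(t['img'][192:272,322:377],None,fx=7,fy=7,interpolation=2),alpha=1.6)
cv2.imwrite('pics/c1.png',a);cv2.imwrite('pics/c2.png',b)
```

```text
(no output)
```

View pics/c1.png

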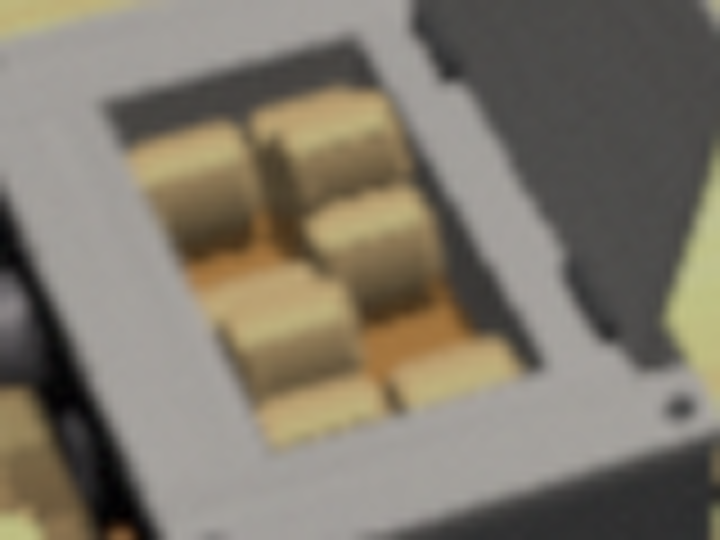

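View pics/c2.png

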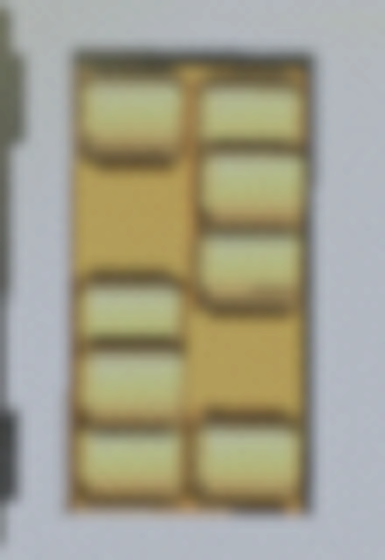

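Run:
```python
from h import *
D=pickle.load(open('d0.pkl','rb'));t=D['top']
f=lambda u,v,z:np.round(atz(t,322+u/7,192+v/7,z),4)
print('A',f(131,385,.116),'B',f(252,185,.116))
for p in [(78,55),(313,55),(313,512),(70,512)]: print(f(*p,.11))
for p in [(131,115),(131,310),(131,460),(252,115),(252,268),(248,455)]: print(f(*p,.099))
```

```text
A [ 0.4558 -0.1806  0.116 ] B [ 0.523  -0.2211  0.116 ]
[ 0.5676 -0.1629  0.11  ]
[ 0.5682 -0.2424  0.11  ]
[ 0.4145 -0.2414  0.11  ]
[ 0.4139 -0.1606  0.11  ]
[ 0.5487 -0.1813  0.099 ]
[ 0.4822 -0.1813  0.099 ]
[ 0.4317 -0.1814  0.099 ]
[ 0.549  -0.2225  0.099 ]
[ 0.4967 -0.2223  0.099 ]
[ 0.4337 -0.2207  0.099 ]
```

```bash
python3 -m crank '[255,0.5,0,0.8,0, 255,0.46,0,0.7,0, 255,0,2,0,0, 255,0,3,0,0, 255,0,3,0,0, 255,0,3,0,0, 255,0,3,0,0, 255,0,1,0,0, 255,0,0,0,0]'
python3 - <<'E'
from h import *
go([.4595,-.198,.24],90)
st=robot.read_state();R=np.array(st['ee_rot']);print('stem',R@[-.002,1,.017])
c=robot.camera("wrist");cv2.imwrite('pics/w5.png',c['img'])
c=robot.camera("scene");cv2.imwrite('pics/s5.png',cv2.resize(c['img'][100:280,190:400],None,fx=3.5,fy=3.5,interpolation=2))
E
```

```text
clock: 6.5
tool_pos: [0.4554, -0.1831, 0.2347]
ee_rot: [[-0.005, -0.008, -1.0], [1.0, 0.008, -0.005], [0.008, -1.0, 0.008]]
contact_force: [-0.4, 0.7, -2.1]
width: 0.025
pos [ 0.4554 -0.1831  0.2347] yaw 90.29 d cm [-1.49 -0.55 -0.39] n 0.29765482390222625
R [[-0.005, -0.008, -1.0], [1.0, 0.008, -0.005], [0.008, -1.0, 0.008]] F [-0.4  0.7 -2.1] w 0.025 t 6.5
turn about tool y: 0.2896502906066445
stem [-0.02529108  0.00568745 -0.99981049]
```

View pics/w5.png

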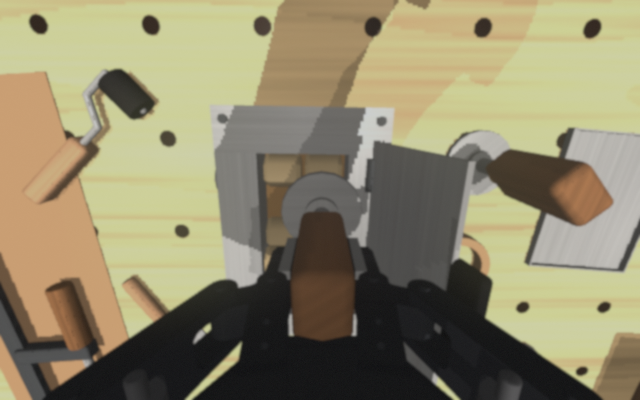

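View pics/s5.png

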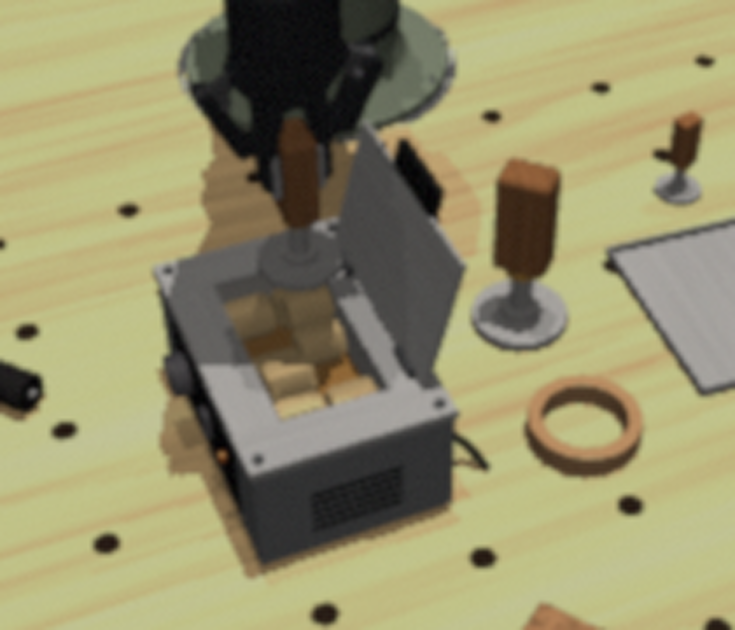

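```bash
python3 -m crank '[255,-0.8,0,-0.2,0, 255,-0.7,0,-0.15,0, 255,0,0.8,0,0, 255,0,0,0,0]'
python3 - <<'E'
from h import *
go([.459,-.1985,.21],90)
E
```

```text
clock: 7.0
tool_pos: [0.4617, -0.2006, 0.2308]
ee_rot: [[-0.005, -0.0, -1.0], [1.0, 0.006, -0.005], [0.006, -1.0, 0.0]]
contact_force: [0.3, 0.1, -3.6]
width: 0.0249
pos [ 0.4617 -0.2006  0.2308] yaw 90.27 d cm [0.2  2.08 0.27] n 0.4166079926976406
R [[-0.005, -0.0, -1.0], [1.0, 0.006, -0.005], [0.006, -1.0, 0.0]] F [ 0.3  0.1 -3.6] w 0.0249 t 7.0
turn about tool y: 0.267418150739573
```

```bash
python3 -m crank '[255,0.1,0.6,0.15,0, 255,0.1,0.6,0.15,0, 255,0,0.5,0,0, 255,0,0,0,0]'
python3 - <<'E'
from h import *
go([.459,-.1985,.19],90)
E
```

```text
clock: 7.4
tool_pos: [0.458, -0.1981, 0.212]
ee_rot: [[-0.005, -0.001, -1.0], [1.0, 0.006, -0.005], [0.006, -1.0, 0.001]]
contact_force: [0.2, -0.6, -3.1]
width: 0.0251
pos [ 0.458  -0.1981  0.212 ] yaw 90.26 d cm [-0.05  2.2  -0.1 ] n 0.4395755288138621
R [[-0.005, -0.001, -1.0], [1.0, 0.006, -0.005], [0.006, -1.0, 0.001]] F [ 0.2 -0.6 -3.1] w 0.0251 t 7.4
turn about tool y: 0.2582502473200634
```

```bash
python3 -m crank '[255,0,0.5,0,0, 255,0,0.5,0,0, 255,0,0.5,0,0]'
python3 -m crank '[255,0,0.5,0,0, 255,0,0.5,0,0]'
```

```text
clock: 7.7
tool_pos: [0.4588, -0.1981, 0.1965]
ee_rot: [[-0.005, 0.001, -1.0], [1.0, 0.006, -0.005], [0.006, -1.0, -0.001]]
contact_force: [1.0, 0.6, -1.1]
width: 0.0249
clock: 7.9
tool_pos: [0.4609, -0.2, 0.1887]
ee_rot: [[-0.004, 0.007, -1.0], [1.0, 0.003, -0.004], [0.003, -1.0, -0.007]]
contact_force: [-21.6, -6.3, 139.9]
width: 0.0247
```

```bash
python3 -m crank '[255,0,-0.3,0,0]'; python3 -m crank '[255,0,-0.5,0,0,255,0,-1,0,0,255,0,-1,0,0,255,0,-1,0,0, 255,0,0,0,0]'
python3 - <<'E'
from h import *
go([.527,-.206,.22],90)
c=robot.camera("scene");cv2.imwrite('pics/s6.png',cv2.resize(c['img'][150:240,220:340],None,fx=6,fy=6,interpolation=2))
c=robot.camera("wrist");cv2.imwrite('pics/w6.png',c['img'])
E
```

```text
clock: 8.0
tool_pos: [0.4614, -0.2007, 0.1923]
ee_rot: [[-0.003, 0.008, -1.0], [1.0, 0.003, -0.003], [0.003, -1.0, -0.008]]
contact_force: [-0.6, 0.2, -3.7]
width: 0.025
clock: 8.5
tool_pos: [0.4606, -0.2007, 0.2297]
ee_rot: [[-0.003, 0.007, -1.0], [1.0, 0.003, -0.003], [0.003, -1.0, -0.007]]
contact_force: [0.2, -1.0, -2.9]
width: 0.0245
pos [ 0.4606 -0.2007  0.2297] yaw 90.17 d cm [-0.55  1.02 -6.63] n 1.3268527394329461
R [[-0.003, 0.007, -1.0], [1.0, 0.003, -0.003], [0.003, -1.0, -0.007]] F [ 0.2 -1.  -2.9] w 0.0245 t 8.5
turn about tool y: 0.16673254240323843
```

View pics/s6.png

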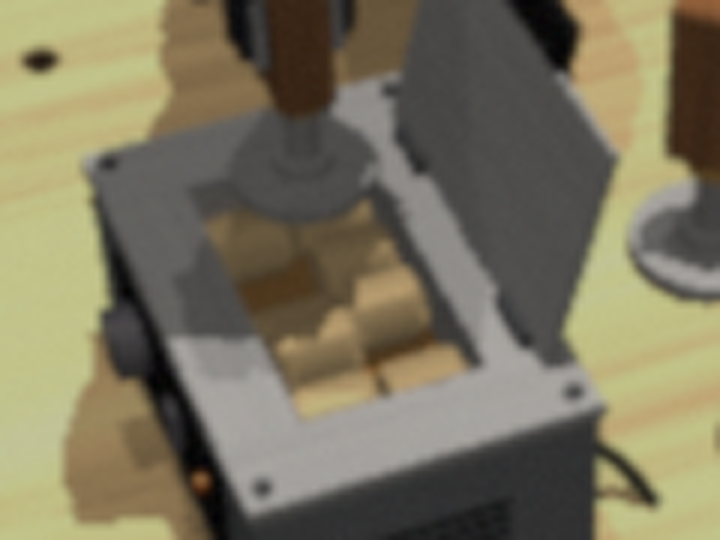

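View pics/w6.png

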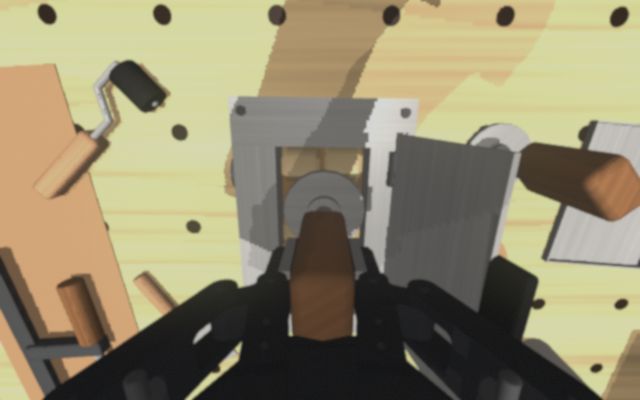

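```bash
python3 -m crank '[255,-0.2,0,-2,0, 255,-0.3,0,-2.4,0, 255,0,0,-2,0, 255,0,0,0,0]'
python3 - <<'E'
from h import *
go([.5245,-.206,.212],90)
E
```

```text
clock: 9.0
tool_pos: [0.5254, -0.2048, 0.2273]
ee_rot: [[-0.003, 0.004, -1.0], [1.0, 0.005, -0.003], [0.005, -1.0, -0.004]]
contact_force: [-0.2, -0.5, -3.1]
width: 0.0251
pos [ 0.5254 -0.2048  0.2273] yaw 90.19 d cm [-0.13  1.53  0.09] n 0.30520834075274217
R [[-0.003, 0.004, -1.0], [1.0, 0.005, -0.003], [0.005, -1.0, -0.004]] F [-0.2 -0.5 -3.1] w 0.0251 t 9.0
turn about tool y: 0.18912224529925936
```

```bash
python3 -m crank '[255,-0.05,0.7,0.05,0, 255,-0.05,0.6,0,0, 255,0,0.5,0,0, 255,0,0,0,0]'
python3 - <<'E'
from h import *
go([.5245,-.206,.205],90)
E
python3 -m crank '[255,0,0.3,0,0]'
python3 -m crank '[255,0,0.3,0,0]'
```

```text
clock: 9.4
tool_pos: [0.5224, -0.2057, 0.2061]
ee_rot: [[-0.003, 0.0, -1.0], [1.0, 0.005, -0.003], [0.005, -1.0, -0.0]]
contact_force: [-0.2, 0.3, -3.0]
width: 0.0248
pos [ 0.5224 -0.2057  0.2061] yaw 90.15 d cm [-0.03  0.11 -0.21] n 0.04145824250197067
R [[-0.003, 0.0, -1.0], [1.0, 0.005, -0.003], [0.005, -1.0, -0.0]] F [-0.2  0.3 -3. ] w 0.0248 t 9.4
turn about tool y: 0.15107370951440657
clock: 9.5
tool_pos: [0.5223, -0.2058, 0.2032]
ee_rot: [[-0.002, 0.001, -1.0], [1.0, 0.005, -0.002], [0.005, -1.0, -0.001]]
contact_force: [0.1, -0.5, -1.1]
width: 0.0247
clock: 9.6
tool_pos: [0.5222, -0.2058, 0.2001]
ee_rot: [[-0.002, 0.001, -1.0], [1.0, 0.005, -0.002], [0.005, -1.0, -0.001]]
contact_force: [0.1, -0.0, -2.6]
width: 0.025
```

```bash
python3 -m crank '[255,0,0.2,0,0]'
python3 -m crank '[255,0,0.2,0,0]'
python3 -m crank '[255,0,0.2,0,0]'
```

```text
clock: 9.7
tool_pos: [0.5221, -0.2058, 0.198]
ee_rot: [[-0.002, 0.001, -1.0], [1.0, 0.005, -0.002], [0.005, -1.0, -0.001]]
contact_force: [-0.5, -0.1, -1.5]
width: 0.0247
clock: 9.8
tool_pos: [0.5221, -0.2059, 0.1959]
ee_rot: [[-0.002, 0.001, -1.0], [1.0, 0.005, -0.002], [0.005, -1.0, -0.001]]
contact_force: [-1.5, -0.5, -1.0]
width: 0.0251
clock: 9.9
tool_pos: [0.5221, -0.2058, 0.1938]
ee_rot: [[-0.002, 0.001, -1.0], [1.0, 0.005, -0.002], [0.005, -1.0, -0.001]]
contact_force: [-0.5, 0.5, -1.5]
width: 0.0246
```

```bash
python3 -m crank '[255,0,0.15,0,0]'
python3 -m crank '[255,0,0.1,0,0]'
python3 -m crank '[255,0,0.1,0,0]'
```

```text
clock: 10.0
tool_pos: [0.5221, -0.2059, 0.1922]
ee_rot: [[-0.002, 0.001, -1.0], [1.0, 0.005, -0.002], [0.005, -1.0, -0.001]]
contact_force: [-0.9, -0.8, -1.5]
width: 0.0246
clock: 10.1
tool_pos: [0.522, -0.2059, 0.1911]
ee_rot: [[-0.002, 0.001, -1.0], [1.0, 0.005, -0.002], [0.005, -1.0, -0.001]]
contact_force: [-0.4, -0.3, -2.1]
width: 0.0248
clock: 10.2
tool_pos: [0.5221, -0.2059, 0.19]
ee_rot: [[-0.002, 0.001, -1.0], [1.0, 0.005, -0.002], [0.005, -1.0, -0.001]]
contact_force: [-3.9, 0.8, 13.4]
width: 0.0249
```

```bash
python3 -m crank '[255,0,0.06,0,0]'
```

```text
clock: 10.3
tool_pos: [0.5223, -0.2059, 0.19]
ee_rot: [[-0.002, 0.002, -1.0], [1.0, 0.005, -0.002], [0.005, -1.0, -0.002]]
contact_force: [-6.6, 2.1, 19.1]
width: 0.0249
```

```bash
python3 -m crank '[255,0,-0.5,0,0,255,0,-1.2,0,0,255,0,-3,0,0,255,0,-4,0,0, 255,0,-4,0,0,255,0,-4,0,0, 255,0,-3,0,0,255,0,0,0,0]'
python3 - <<'E'
from h import *
go([.49,-.2,.4],90)
D={'st':robot.read_state()}
for n in("scene","wrist"):D[n]=robot.camera(n)
pickle.dump(D,open('d7.pkl','wb'))
cv2.imwrite('pics/s7.png',cv2.resize(D['scene']['img'][165:235,235:325],None,fx=8,fy=8,interpolation=2))
cv2.imwrite('pics/w7.png',D['wrist']['img'])
E
```

```text
clock: 11.1
tool_pos: [0.5207, -0.2072, 0.3996]
ee_rot: [[-0.001, 0.003, -1.0], [1.0, 0.004, -0.001], [0.004, -1.0, -0.003]]
contact_force: [-0.3, -0.2, -3.5]
width: 0.0251
pos [ 0.5207 -0.2072  0.3996] yaw 90.04 d cm [ 0.73 -0.05  3.07] n 0.6134180551078968
R [[-0.001, 0.003, -1.0], [1.0, 0.004, -0.001], [0.004, -1.0, -0.003]] F [-0.3 -0.2 -3.5] w 0.0251 t 11.1
turn about tool y: 0.04407182182679037
```

View pics/s7.png

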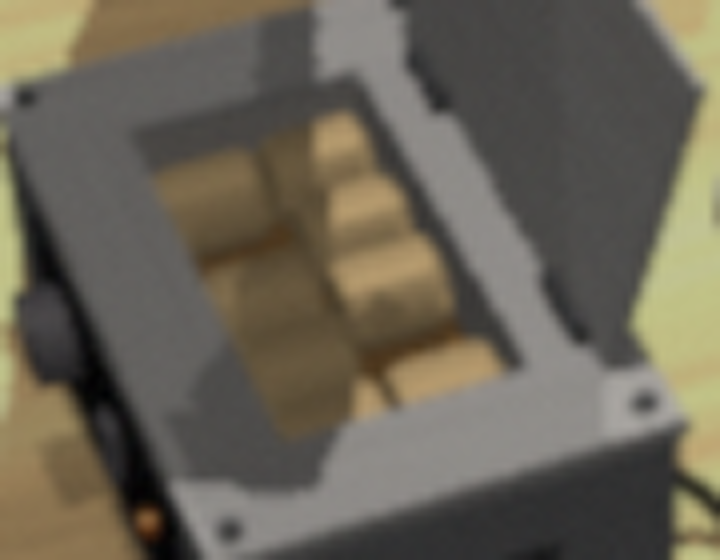

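View pics/w7.png

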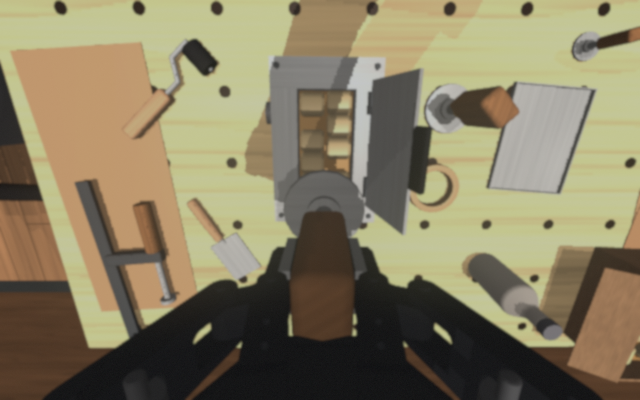

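```bash
python3 -m crank '[255,2,0,0.5,0, 255,4.5,0,0.5,0, 255,4.5,0,0.5,0, 255,4.5,0,0.4,0, 255,4.5,0,0.4,0, 255,4.5,0,0.4,0, 255,4.5,0,0.4,0, 255,4.5,0,0.4,0, 255,3,0,0,-8.4, 255,0,0,0,-8.4, 255,0,0,0,0]'
python3 - <<'E'
from h import *
go([.487,.169,.3],107)
D={'st':robot.read_state()}
for n in("scene","top"):D[n]=robot.camera(n)
pickle.dump(D,open('d8.pkl','wb'))
a=cv2.resize(D['scene']['img'][165:235,235:325],None,fx=8,fy=8,interpolation=2)
b=cv2.convertScaleAbs(cv2.resize(D['top']['img'][172:292,302:397],None,fx=5,fy=5,interpolation=2),alpha=1.6)
cv2.imwrite('pics/s8.png',a);cv2.imwrite('pics/t8.png',b);cv2.imwrite('pics/s8f.png',D['scene']['img'])
E
```

```text
clock: 12.3
tool_pos: [0.4761, 0.1722, 0.3837]
ee_rot: [[-0.297, -0.023, -0.955], [0.955, -0.001, -0.297], [0.006, -1.0, 0.022]]
contact_force: [0.0, -0.6, -3.4]
width: 0.0247
pos [0.4761 0.1722 0.3837] yaw 107.25 d cm [-0.68  8.34 -1.13] n 1.6686851597908774
R [[-0.297, -0.023, -0.955], [0.955, -0.001, -0.297], [0.006, -1.0, 0.022]] F [ 0.  -0.6 -3.4] w 0.0247 t 12.3
turn about tool y: 0.2545609226840071
```

View pics/s8.png

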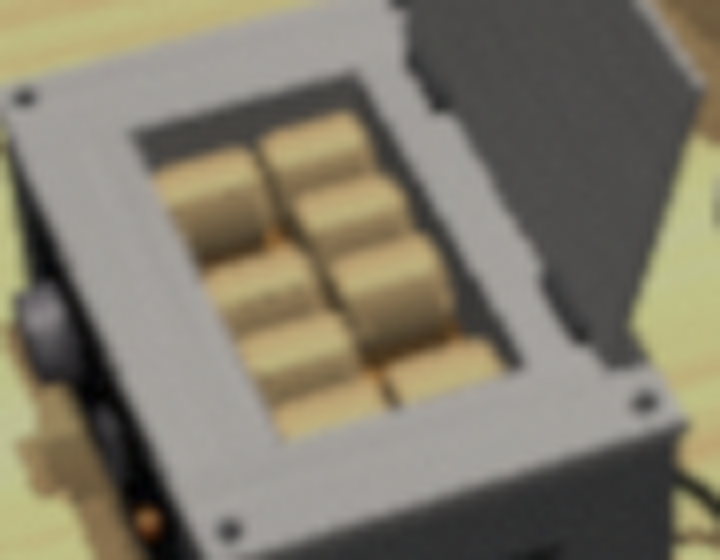

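View pics/t8.png

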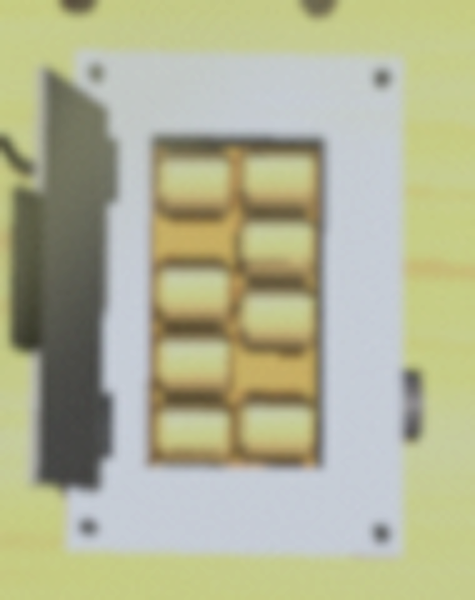

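View pics/s8f.png

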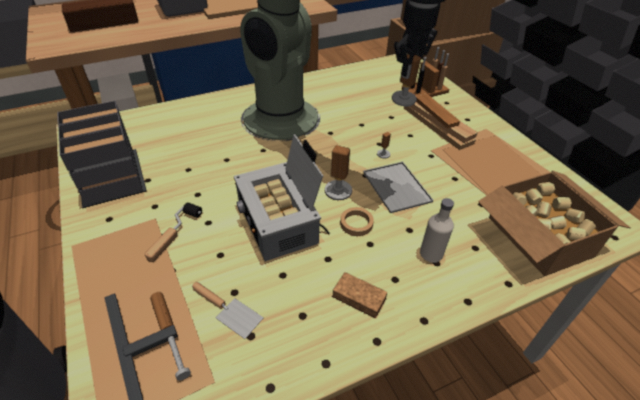

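Run:
```python
from h import *
D=pickle.load(open('d8.pkl','rb'));t=D['top'];s=D['scene']
cs=[(193,182),(193,293),(193,365),(193,432),(279,180),(278,247),(278,318),(278,428)]
X=[atz(t,302+u/5,172+v/5,.099) for u,v in cs]
print(np.round(X,4))
def draw(img,c,x0,y0,f,X,h,col):
    for p in X:
        for sy in(-1,1):
            q=[]
            for a in range(6):
                r=.017; q.append([p[0]+r*np.cos(a*np.pi/3),p[1]+sy*.0175,.085+h+r*np.sin(a*np.pi/3)])
            uv=(proj(c,q)-[x0,y0]+.0)*f
            cv2.polylines(img,[np.int32(uv[[1,2]])],False,col,1)
            if sy==1: A=uv
        cv2.line(img,*[tuple(map(int,v)) for v in (A[1],uv[1])][::1],col,1);cv2.line(img,tuple(map(int,A[2])),tuple(map(int,uv[2])),col,1)
a=cv2.resize(s['img'][170:230,240:320],None,fx=9.9,fy=9.9,interpolation=2)
draw(a,s,240,170,9.9,X,0,(255,0,0));
rim=[[.5675,-.1615,.11],[.5675,-.2425,.11],[.4135,-.2425,.11],[.4135,-.1615,.11]]
cv2.polylines(a,[np.int32((proj(s,rim)-[240,170])*9.9)],True,(0,0,255),1)
b=cv2.convertScaleAbs(cv2.resize(t['img'][192:272,322:377],None,fx=7,fy=7,interpolation=2),alpha=1.6)
draw(b,t,322,192,7,X,0,(255,0,0));cv2.polylines(b,[np.int32((proj(t,rim)-[322,192])*7)],True,(0,0,255),1)
cv2.imwrite('pics/o1.png',a);cv2.imwrite('pics/o2.png',b)
```

```text
[[ 0.5488 -0.181   0.099 ]
 [ 0.4957 -0.1811  0.099 ]
 [ 0.4616 -0.1811  0.099 ]
 [ 0.4301 -0.1811  0.099 ]
 [ 0.5501 -0.222   0.099 ]
 [ 0.5179 -0.2214  0.099 ]
 [ 0.4841 -0.2213  0.099 ]
 [ 0.4323 -0.2211  0.099 ]]
```

View pics/o1.png

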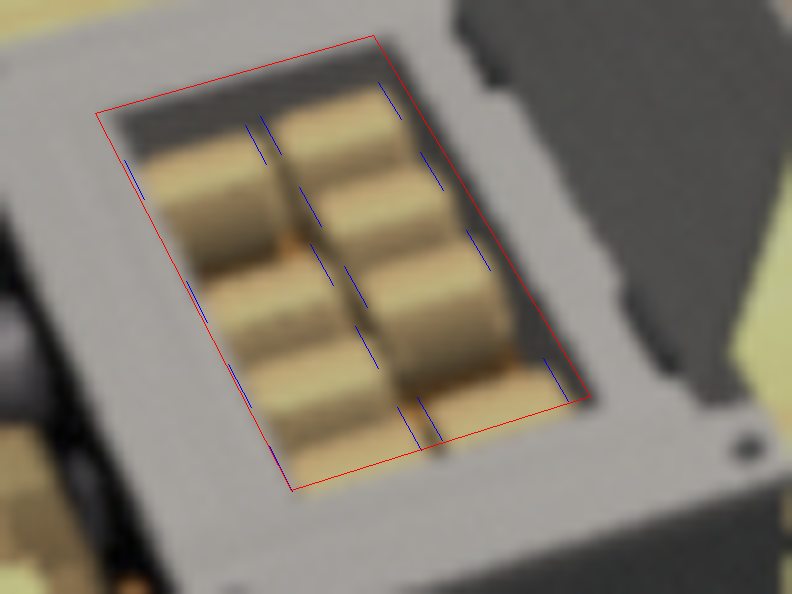

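View pics/o2.png

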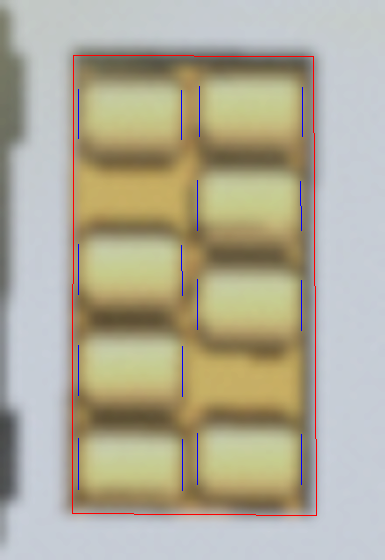

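```bash
python3 -m crank '[255,0.4,2,-1,0, 255,0,3.5,-0.7,0, 255,0,4,0,0, 255,0,4,0,0, 255,0,4,0,0, 255,0,4,0,0, 255,0,2,0,0, 255,0,1,0,0, 255,0,0,0,0]'
python3 - <<'E'
from h import *
go([.493,.178,.093],107)
st=robot.read_state();print(np.array(st['ee_rot'])@[-.005,1,.002])
E
```

```text
clock: 13.3
tool_pos: [0.4883, 0.1711, 0.13]
ee_rot: [[-0.239, -0.02, -0.971], [0.971, -0.003, -0.239], [0.002, -1.0, 0.02]]
contact_force: [-0.1, -1.2, -2.9]
width: 0.0248
pos [0.4883 0.1711 0.13  ] yaw 103.83 d cm [ 0.55  3.69 -0.69] n 0.7372390783587226
R [[-0.239, -0.02, -0.971], [0.971, -0.003, -0.239], [0.002, -1.0, 0.02]] F [-0.1 -1.2 -2.9] w 0.0248 t 13.3
turn about tool y: -3.1743692897184275
[-0.02053299 -0.00818009 -0.99977021]
```

```bash
python3 -m crank '[255,0.25,1.2,-0.3,0, 255,0.2,1,-0.3,0, 255,0,0.6,0,0, 255,0,0.2,0,0, 255,0,0,0,0]'
python3 -m crank '[255,0,0.2,0,0]'
python3 -m crank '[255,0,0.15,0,0]'
```

```text
clock: 13.8
tool_pos: [0.495, 0.1776, 0.1003]
ee_rot: [[-0.235, -0.015, -0.972], [0.972, -0.001, -0.235], [0.003, -1.0, 0.015]]
contact_force: [0.5, -0.2, -3.1]
width: 0.0249
clock: 13.9
tool_pos: [0.4952, 0.1777, 0.0986]
ee_rot: [[-0.235, -0.015, -0.972], [0.972, -0.001, -0.235], [0.003, -1.0, 0.014]]
contact_force: [1.1, 0.4, -2.8]
width: 0.0246
clock: 14.0
tool_pos: [0.4953, 0.1778, 0.0973]
ee_rot: [[-0.235, -0.014, -0.972], [0.972, -0.001, -0.235], [0.003, -1.0, 0.014]]
contact_force: [-0.5, -0.7, -3.6]
width: 0.0248
```

```bash
python3 -m crank '[255,0,0.15,0,0]'
python3 -m crank '[255,0,0.15,0,0]'
python3 -m crank '[255,0,0.1,0,0]'
```

```text
clock: 14.1
tool_pos: [0.4953, 0.1778, 0.0958]
ee_rot: [[-0.235, -0.014, -0.972], [0.972, -0.0, -0.235], [0.003, -1.0, 0.014]]
contact_force: [-0.1, -0.2, -2.8]
width: 0.0246
clock: 14.2
tool_pos: [0.4954, 0.1778, 0.0944]
ee_rot: [[-0.235, -0.014, -0.972], [0.972, -0.0, -0.235], [0.003, -1.0, 0.013]]
contact_force: [0.6, -0.5, -3.2]
width: 0.0245
clock: 14.3
tool_pos: [0.4954, 0.1778, 0.0933]
ee_rot: [[-0.235, -0.014, -0.972], [0.972, -0.0, -0.235], [0.003, -1.0, 0.013]]
contact_force: [-0.6, -0.3, -4.0]
width: 0.0248
```

```bash
python3 -m crank '[255,0,0.1,0,0]'
python3 -m crank '[255,0,0.1,0,0]'
```

```text
clock: 14.4
tool_pos: [0.4954, 0.1779, 0.0928]
ee_rot: [[-0.235, -0.014, -0.972], [0.972, 0.0, -0.235], [0.003, -1.0, 0.013]]
contact_force: [-10.2, -2.0, 33.5]
width: 0.0249
clock: 14.5
tool_pos: [0.4954, 0.1779, 0.0928]
ee_rot: [[-0.235, -0.013, -0.972], [0.972, 0.0, -0.235], [0.003, -1.0, 0.013]]
contact_force: [-10.6, -2.6, 33.7]
width: 0.025
```

Contact. Relieve a little, open slowly.

```bash
python3 -m crank '[255,0,-0.03,0,0]'
python3 -m crank '[150,0,0,0,0,100,0,0,0,0,50,0,0,0,0,0,0,0,0,0,0,0,0,0,0,0,0,0,0,0,0,0,0,0,0]'
```

```text
clock: 14.6
tool_pos: [0.4955, 0.1779, 0.0935]
ee_rot: [[-0.235, -0.013, -0.972], [0.972, 0.001, -0.235], [0.004, -1.0, 0.013]]
contact_force: [-0.0, -0.2, -3.1]
width: 0.0246
clock: 15.3
tool_pos: [0.4959, 0.1781, 0.0936]
ee_rot: [[-0.235, -0.012, -0.972], [0.972, 0.001, -0.235], [0.004, -1.0, 0.012]]
contact_force: [0.2, 0.3, -0.1]
width: 0.0853
```

```bash
python3 -m crank '[0,0,-0.5,0,0, 0,0,-2,0,0, 0,0,-4,0,0, 0,0,-4,0,0, 0,0,-4,0,0, 0,0,-4,0,0, 0,0,-4,0,0, 0,0,-1,0,0, 255,0,0,0,0]'
python3 - <<'E'
from h import *
go([.49,.02,.33],90)
D={'st':robot.read_state()}
for n in("scene","wrist"):D[n]=robot.camera(n)
pickle.dump(D,open('d9.pkl','wb'))
cv2.imwrite('pics/s9.png',cv2.resize(D['scene']['img'][110:260,220:460],None,fx=3.3,fy=3.3,interpolation=2))
cv2.imwrite('pics/w9.png',D['wrist']['img'])
E
```

```text
clock: 16.2
tool_pos: [0.4977, 0.1771, 0.3403]
ee_rot: [[-0.234, -0.013, -0.972], [0.972, 0.001, -0.234], [0.004, -1.0, 0.012]]
contact_force: [-0.7, 0.3, -1.0]
width: 0.0732
pos [0.4977 0.1771 0.3403] yaw 103.55 d cm [-15.1    1.03   4.42] n 3.019075120620118
R [[-0.234, -0.013, -0.972], [0.972, 0.001, -0.234], [0.004, -1.0, 0.012]] F [-0.7  0.3 -1. ] w 0.0732 t 16.2
turn about tool y: 13.54895281509468
```

View pics/s9.png

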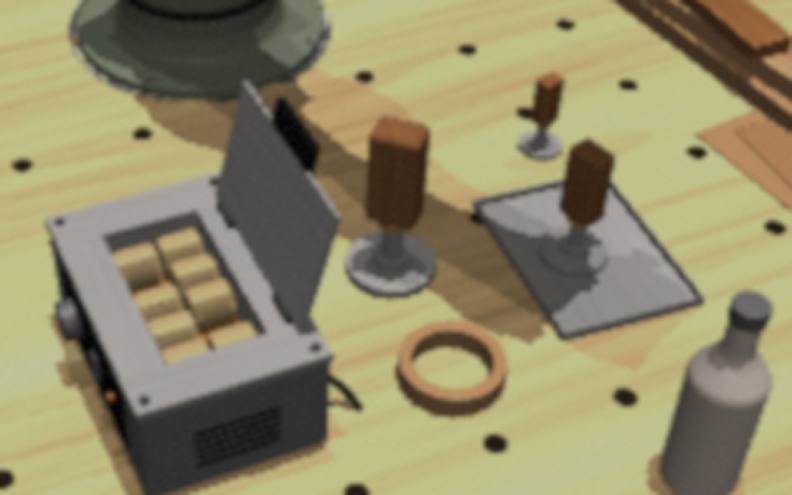

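View pics/w9.png

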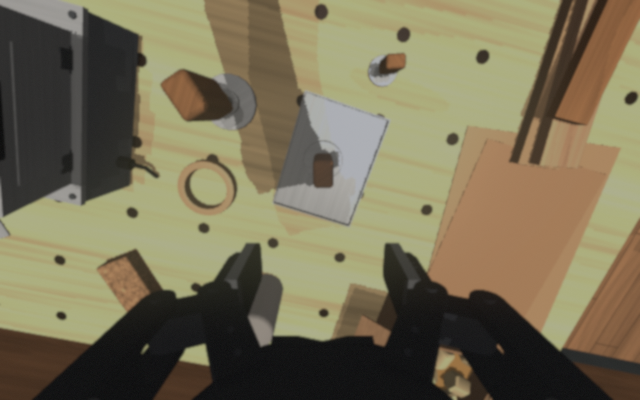

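```bash
python3 -m crank '[255,-1,0,0,6.8, 255,-3,0,0,6.8, 255,-4,0,0,0, 255,-4,0,0,0, 255,-4,0,0,0, 255,-3,0.5,0,0, 255,-1.5,0.5,0,0, 255,0,0,0,0]'
python3 - <<'E'
from h import *
go([.495,-.05,.24],90)
D={'st':robot.read_state()}
for n in("scene","top"):D[n]=robot.camera(n)
pickle.dump(D,open('d10.pkl','wb'))
cv2.imwrite('pics/s10.png',cv2.resize(D['scene']['img'][60:260,200:440],None,fx=3.3,fy=3,interpolation=2))
d0=pickle.load(open('d8.pkl','rb'))['top']
for u,v in [(12,190),(12,345),(42,70),(36,485)]:print(atz(d0,302+u/5,172+v/5,.24 if u==12 else .22))
E
```

```text
clock: 17.1
tool_pos: [0.4965, -0.035, 0.3153]
ee_rot: [[0.009, -0.035, -0.999], [1.0, -0.006, 0.009], [-0.006, -0.999, 0.034]]
contact_force: [0.4, 1.4, 0.5]
width: -0.0002
pos [ 0.4965 -0.035   0.3153] yaw 89.51 d cm [-1.45  7.54 -0.13] n 1.5073758161301212
R [[0.009, -0.035, -0.999], [1.0, -0.006, 0.009], [-0.006, -0.999, 0.034]] F [0.4 1.4 0.5] w -0.0002 t 17.1
turn about tool y: -0.48733270543739593
[ 0.52543764 -0.0985187   0.24      ]
[ 0.46000171 -0.09922533  0.24      ]
[ 0.58061503 -0.11039835  0.22      ]
[ 0.40235258 -0.10948454  0.22      ]
```

View pics/s10.png

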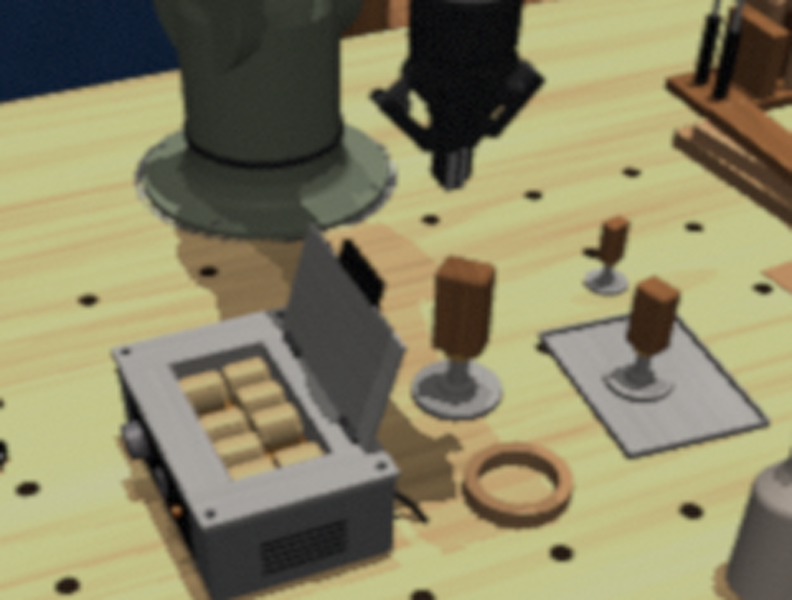

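```bash
python3 - <<'E'
from h import *
print(np.round(robot.read_state()['joint_pos'],2))
E
python3 -m crank '[255,0,0,0,8.5]' >/dev/null
python3 - <<'E'
from h import *
print(np.round(robot.read_state()['joint_pos'],2))
E
```

```text
[-0.27  0.27  0.27  1.83 -0.08  1.08  1.59]
[-0.3   0.27  0.3   1.83 -0.08  1.08  1.45]
```

```bash
python3 -m crank '[255,0,0,0,8.5,255,0,0,0,8.5,255,0,0,0,8.5,255,0,0,0,8.5,255,0,0,0,8.5,255,0,0,0,8.5,255,0,0,0,8.5,255,0,0,0,8.5,255,0,0,0,8.5,255,0,0,0,4,255,0,0,0,0]'
python3 - <<'E'
from h import *
go([.491,-.06,.235],0)
E
```

```text
clock: 18.4
tool_pos: [0.4969, -0.0145, 0.3115]
ee_rot: [[0.999, -0.041, 0.008], [-0.008, -0.004, 1.0], [-0.041, -0.999, -0.004]]
contact_force: [-1.3, 0.4, -0.4]
width: 0.0002
pos [ 0.4969 -0.0145  0.3115] yaw -0.47 d cm [-0.24  7.68 -4.52] n 1.5362760055474012
R [[0.999, -0.041, 0.008], [-0.008, -0.004, 1.0], [-0.041, -0.999, -0.004]] F [-1.3  0.4 -0.4] w 0.0002 t 18.4
turn about tool y: -0.4747029877450087
```

```bash
python3 -m crank '[255,0,2,-1,0,255,0,2.5,-1,0,255,-0.2,2,-1,0,255,0,1,-1,0,255,0,0,0,0]'
python3 - <<'E'
from h import *
go([.491,-.08,.235],0)
c=robot.camera("scene");cv2.imwrite('pics/s11.png',cv2.resize(c['img'][100:260,220:420],None,fx=4,fy=3.7,interpolation=2))
E
```

```text
clock: 18.9
tool_pos: [0.4922, -0.0501, 0.2333]
ee_rot: [[0.999, -0.041, -0.014], [0.014, -0.003, 1.0], [-0.042, -0.999, -0.002]]
contact_force: [0.4, 0.5, 0.9]
width: -0.0001
pos [ 0.4922 -0.0501  0.2333] yaw 0.78 d cm [-0.17 -0.15 -2.99] n 0.5972730840971773
R [[0.999, -0.041, -0.014], [0.014, -0.003, 1.0], [-0.042, -0.999, -0.002]] F [0.4 0.5 0.9] w -0.0001 t 18.9
turn about tool y: 0.7807663957749552
```

View pics/s11.png

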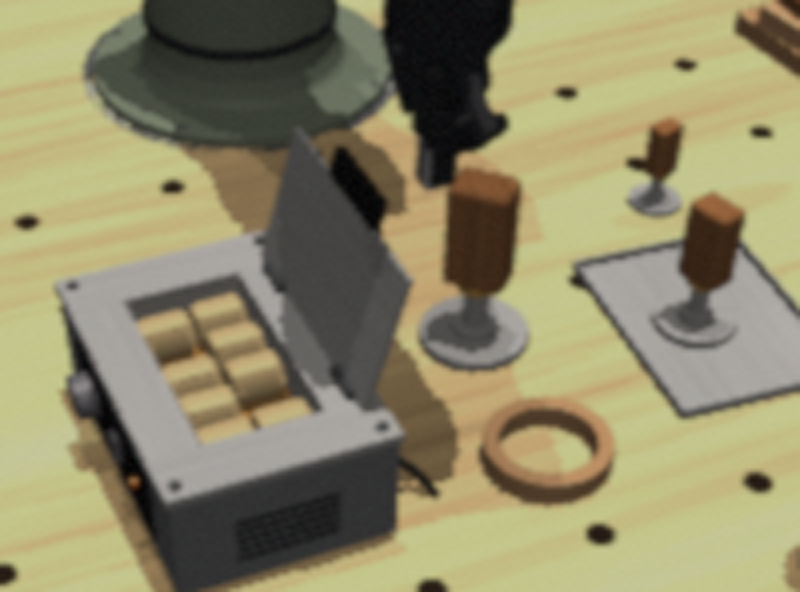

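```bash
python3 -m crank '[255,0,0,-1.5,0,255,0,0,-1.5,0,255,0,0,-1,0]'; python3 -m crank '[255,0,0,-1,0,255,0,0,-1,0,255,0,0,-1,0]'
python3 -m crank '[255,0,0,-1,0,255,0,0,-1,0]'
```

```text
clock: 19.25
tool_pos: [0.4947, -0.0861, 0.2355]
ee_rot: [[0.999, -0.039, -0.024], [0.024, -0.001, 1.0], [-0.039, -0.999, -0.0]]
contact_force: [0.2, 1.2, 0.1]
width: -0.0001
clock: 19.55
tool_pos: [0.4963, -0.1156, 0.2365]
ee_rot: [[0.999, -0.038, -0.028], [0.028, 0.001, 1.0], [-0.038, -0.999, 0.002]]
contact_force: [-0.6, 2.8, 1.8]
width: -0.0001
clock: 19.75
tool_pos: [0.4967, -0.1369, 0.2365]
ee_rot: [[0.999, -0.039, -0.028], [0.028, 0.001, 1.0], [-0.039, -0.999, 0.002]]
contact_force: [-0.6, 3.0, -1.1]
width: 0.0001
```

```bash
python3 -m crank '[255,0,0.1,-1.5,0,255,0,0.3,-1.5,0,255,0,0.5,-1.3,0,255,0,0.6,-1.2,0]'; python3 -m crank '[255,0,0.7,-1.1,0,255,0,0.9,-1.0,0,255,0,0,0,0]'
python3 - <<'E'
from h import *
go([.491,-.213,.205],0)
c=robot.camera("scene");cv2.imwrite('pics/s12.png',cv2.resize(c['img'][100:260,220:420],None,fx=4,fy=3.7,interpolation=2))
E
```

```text
clock: 20.15
tool_pos: [0.4977, -0.1956, 0.2209]
ee_rot: [[0.999, -0.039, -0.029], [0.029, 0.001, 1.0], [-0.039, -0.999, 0.002]]
contact_force: [0.9, 1.4, 0.1]
width: 0.0003
clock: 20.45
tool_pos: [0.4969, -0.2205, 0.2026]
ee_rot: [[0.999, -0.04, -0.026], [0.026, 0.0, 1.0], [-0.04, -0.999, 0.001]]
contact_force: [-0.7, -0.1, 0.9]
width: -0.0002
pos [ 0.4969 -0.2205  0.2026] yaw 1.51 d cm [-0.58 -0.21  0.76] n 0.15280253265710103
R [[0.999, -0.04, -0.026], [0.026, 0.0, 1.0], [-0.04, -0.999, 0.001]] F [-0.7 -0.1  0.9] w -0.0002 t 20.45
turn about tool y: 1.51451928328249
```

View pics/s12.png

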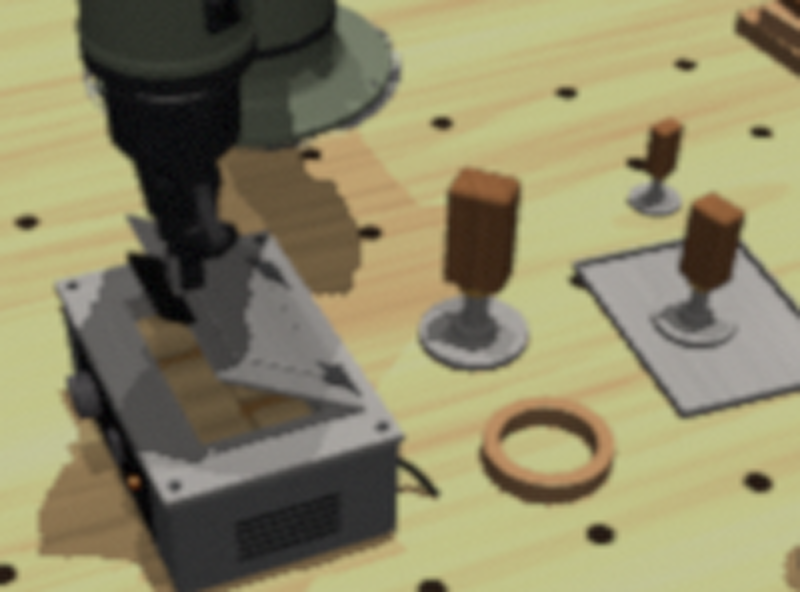

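```bash
python3 -m crank '[255,0,0.9,-0.6,0,255,0,1.1,-0.5,0,255,0,1.2,-0.4,0,255,0,1.2,-0.3,0]'; python3 -m crank '[255,0,0.8,-0.1,0,255,0,0.4,0,0,255,0,0.0,0,0]'
```

```text
clock: 20.9
tool_pos: [0.4972, -0.2383, 0.1572]
ee_rot: [[0.999, -0.036, -0.029], [0.029, -0.0, 1.0], [-0.036, -0.999, 0.001]]
contact_force: [0.6, -0.3, 1.1]
width: 0.0002
clock: 21.2
tool_pos: [0.4957, -0.2394, 0.1418]
ee_rot: [[0.999, -0.039, -0.028], [0.028, 0.001, 1.0], [-0.039, -0.999, 0.002]]
contact_force: [1.3, 0.1, 0.6]
width: 0.0001
```

```bash
for i in 1; do python3 -m crank '[255,0,0.2,0,0]'; done; python3 -m crank '[255,0,0.15,0,0]'; python3 -m crank '[255,0,0.1,0,0]'
```

```text
clock: 21.3
tool_pos: [0.4957, -0.2394, 0.1399]
ee_rot: [[0.999, -0.039, -0.029], [0.029, 0.001, 1.0], [-0.039, -0.999, 0.002]]
contact_force: [0.4, -0.9, 0.8]
width: 0.0002
clock: 21.4
tool_pos: [0.4958, -0.2393, 0.1385]
ee_rot: [[0.999, -0.039, -0.029], [0.029, 0.0, 1.0], [-0.039, -0.999, 0.002]]
contact_force: [-0.8, 0.2, 0.6]
width: 0.0001
clock: 21.5
tool_pos: [0.4959, -0.2392, 0.1376]
ee_rot: [[0.999, -0.039, -0.029], [0.029, 0.0, 1.0], [-0.039, -0.999, 0.002]]
contact_force: [-1.5, 1.1, 5.2]
width: 0.0003
```

```bash
python3 -m crank '[255,0,0.1,0,0]'; python3 -m crank '[255,0,0.1,0,0]'
```

```text
clock: 21.6
tool_pos: [0.4961, -0.239, 0.137]
ee_rot: [[0.999, -0.038, -0.029], [0.029, 0.001, 1.0], [-0.038, -0.999, 0.002]]
contact_force: [-2.5, 3.2, 13.7]
width: -0.0002
clock: 21.7
tool_pos: [0.4962, -0.2388, 0.1367]
ee_rot: [[0.999, -0.037, -0.029], [0.029, 0.001, 1.0], [-0.037, -0.999, 0.002]]
contact_force: [-2.8, 4.7, 16.5]
width: -0.0001
```

```bash
python3 -m crank '[255,0,-0.3,0,0,255,0,-1.5,0,0,255,0,-3,0,0,255,0,-4,0,0,255,0,-4,0,0,255,0,-4,2,0,255,0,-3,4,0,255,0,0,4.5,0,255,0,0,4.5,0,255,0,0,4.5,0,255,0,0,4.5,0,255,0,0,4.5,0,255,0,0,0,0]'
python3 - <<'E'
from h import *
D={}
for n in("scene","top"):D[n]=robot.camera(n)
pickle.dump(D,open('d13.pkl','wb'))
s=D['scene']
a=cv2.resize(s['img'][130:270,210:410],None,fx=4,fy=4,interpolation=2)
cv2.imwrite('pics/s13.png',a);cv2.imwrite('pics/t13.png',cv2.convertScaleAbs(D['top']['img'],alpha=1.6))
E
```

```text
clock: 23.0
tool_pos: [0.4945, 0.0562, 0.3464]
ee_rot: [[0.999, -0.032, -0.026], [0.026, 0.003, 1.0], [-0.032, -0.999, 0.004]]
contact_force: [0.2, -1.2, 0.6]
width: 0.0
```

View pics/s13.png

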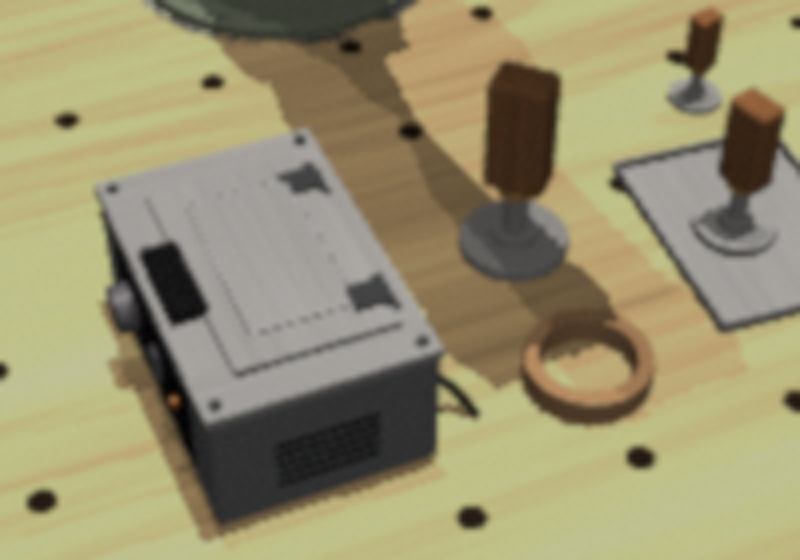

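View pics/t13.png

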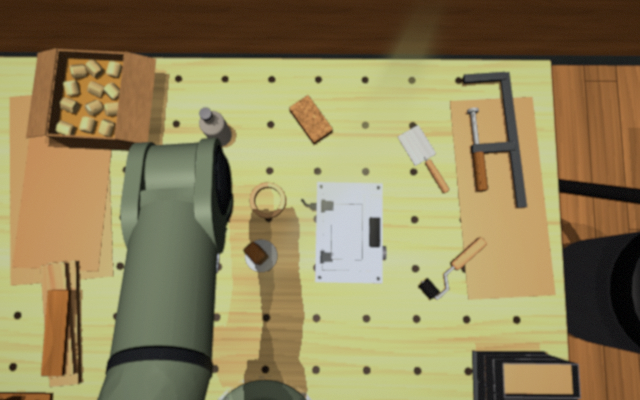

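```bash
python3 -c "
from cell import robot
print(robot.close_job(), robot.read_state()['clock'])"
```

```text
the job is handed in; nothing more can be done
the job is handed in; nothing more can be done
```

The job is done and handed in at about 23 s, but one push probably broke the 120 N wrist-force limit.

**What I did:** I took the middle-sized tamper from the tray and pressed the two raised chunks down, one in each row. Then I stood the tamper back on its tray, pushed the lid shut with the closed fingers, and withdrew before handing in.

**What the last checks showed:**
- **Chunks:** before the lid was closed, the scene and top pictures showed all eight level. Spacing within the rows measured about 31 to 34 mm against a nominal 34 mm, which is within my reading error.
- **Tamper:** it stands upright on the drip tray, about 1 cm from where it first stood.
- **Lid:** it lies flat on the rim, and it held firm against a final 16 N push. The hinge needs only 1 to 4 N.
- **Other things:** nothing else appears to have moved.

**The failed check:** on the first press I took 5 mm steps, and the plate bottomed out hard on the chunks. The reported contact force was briefly about 140 N (139.9 N vertical at 7.9 s), so the job may be judged as failed on that. I backed off in the next step and used 1 to 3 mm steps for the second press. Later readings stayed under about 36 N.

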